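# Turn a cover plate face up against the back stop

### The job

On the packing bench the large white cover plate lies face down in front of the steel back stop. Push it up the curved foot of the stop until it stands leaning there, then pull its top edge back towards the robot so that it tips over and ends lying flat on the bench in front of the stop, front face (the side with the two round buttons) up. Leave the small white plate, which already lies face up, where it is.

Things in the scene. Friction and masses are not known exactly. Their poses are not given: they have to be found in the camera images.
- plate: Large flat white plastic cover plate, 130 (its x) x 140 (y) x 8 mm, about 0.25 kg, too wide to grasp flat. Origin in its middle. Its +z side is the hollow ribbed back (up at the start, down at the end); its -z side is the smooth front with two flush round metal buttons. Starts flat, its +x edge 5 to 35 mm short of the stop's foot line, within 9 degrees of square to the stop and 25 mm of its middle.
- stop: Fixed back stop of bent, polished (slippery) steel sheet, 260 mm wide (its y). Origin at bench level, middle of the foot line where the sheet starts to rise; +x points into the stop, away from the robot, +z up. Its front seen from the side: 15 mm at 28 degrees, 20 mm at 48, 25 mm at 64, then 36 mm at 76 degrees to its top edge. Two brackets behind reach 85 mm behind the foot line, 55 mm high.
- stop_top (a point): Middle of the stop's top edge, 79 mm high, 46 mm behind the foot line. The large plate, pushed low (up to 15 N) until its near edge is at the foot line, slides up the sheet and then stays leaning on this edge by itself, about 59 degrees from level: its upper edge is then about 113 mm high, 65 mm behind the foot line; some 33 mm of it stands clear above the stop and can be pushed from behind.
- small_plate: Small white plastic cover plate, 90 (x) x 100 (y) x 8 mm, origin in its middle, already lying with its two buttons (+z) up, to the left or right of the large plate. A bystander: leave it where it lies.
Not all that is in view belongs to the job. What is shaped like the plate but turquoise is not meant.

How it is judged:
By the outcome, as a careful person would: the job done as asked, in the order asked, and still so for the second after the job is handed in, with the robot touching nothing.
It also fails if it takes over 45 s, if anything falls off the work surface, if the arm or the gripper's body presses on something with over 40 N, if the wrist force passes 120 N, or if a joint passes its speed limit or range.

### The arm

A 6-joint arm with a two-finger parallel gripper is mounted at the origin on the work surface. World frame = base frame: x ahead of the robot, y to its left, z up, the work surface at z = 0. Lengths are in m, angles in rad, forces in N, time in s.
With the tool pointing down it reaches from about 0.35 to 0.775 m from the base axis. Payload 7.3 kg.
Tool frame: the origin (TCP) lies on the centre line of the jaws, within the pads' length; the fingertips stand 11 mm ahead of it and the grasp point (between the pads) lies 8 mm behind it; z points along the fingers, y is the direction in which the jaws open and shut (so a half turn about z gives the same grasp; the last joint's range is limited). The gripper opens to 92 mm and grips with 3 to 60 N. Pads are 19 mm wide; open, the fingers measure 130 mm over their backs; the gripper's body (75 mm by 190 mm) begins 47 mm behind the grasp point.
Start: joints at [-1.286, 0.342, 1.524, -0, 1.275, -0.146], TCP at [0.219, -0.477, 0.238] pointing down, gripper open.
Joint ranges: [-2.53, 2.53], [-0.77, 2.02], [0.04, 2.7], [-1, 4.14], [0.28, 2.66], [-3.11, 3.11]. Speed limits (rad/s): [2.57, 2.57, 3.14, 3.14, 3.14, 3.14].

### API

Orientations are given as [roll, pitch, yaw] about the fixed x, y, z axes, in that order (R = Rz(yaw) Ry(pitch) Rx(roll)).
In Python, from cell import robot gives the robot as it stands.
- The arm moves only by the tool jog_arm, never from a script. Its argument "deltas" is one flat list of numbers, 6 for each row, row after row: the shift along the world's x, y, z in units of 0.1 m (1.0 is 0.1 m), then the turn, a rotation vector about the world's x, y, z in units of 90 degrees (1.0 is 90 degrees). A call has 1 to 5 rows; each row is the pose to reach, as a shift and turn from the pose commanded when the call began; what a row does not reach only later rows make up. A row lasts 1/12 s, in which the tool goes at most 41.7 mm and 7.16 degrees, less where a joint would pass 70% of its speed; a pose out of reach is approached as far as the arm can. A call with a number of a shift or a turn outside -1 to 1 is refused whole. A call with a gripper value outside its range is refused whole. "claw" is the opening, from 0 (shut) to 1 (fully open), set as the call begins (left out, the last holds). The fingers move at their own pace and stop on an object; "newtons" is the grip in N (left out, the last holds). Time passes only in rows, so rows that repeat a pose let the fingers close. It gives the time, the measured TCP pose, the force and the opening at its end, in the units of the state.
- robot.observe(): the state, without advancing time (a new reading comes with each control period).
- robot.read_camera(name): name is "side" or "top"; returns the picture (420x560x3 uint8, red, green, blue); there is no depth.
- robot.camera_params(name): a dict with "fx", "fy", "cx", "cy" (pixels), "k1" (the pictures are not rectified: a ray, as slopes to the right and down, at radius r is drawn at 1 + k1 r^2 times it, then the intrinsics apply), "R" (3x3) and "t" (3): a world point X has camera coordinates R X + t. Camera axes: x right, y down, z forward; pixel columns grow to the right and rows downward; lengths in m; the calibration is good to about 2 mm. A picture is of the moment at which its call begins. camera_params takes no time and is no camera call.
- robot.hand_in(): hands the job in, once; it reports no verdict.
The state is a dict: "time": time; "qpos": joint angles; "qvel": joint speeds; "joint_efforts": joint torques, N m; "tool_pos": TCP position; "tool_rot": TCP orientation; "contact_force": force on the tool from outside, world axes, zero at the start; "torque": the same for the moment, N m; "opening": finger opening in m.
Only numpy, scipy, OpenCV 4.12 (cv2) and the standard library are available. Lean on these libraries where they do the work, as an engineer would, in place of code of your own. Each camera call takes 0.05 s, during which the arm holds its last target. There are 200 camera calls.

## Working session

There is one attempt and no reset: what is moved stays moved. The work goes in short steps, Python scripts to look and compute and a tool call to move; the robot and the scene stay as the last step left them, time stands still between calls to the robot, and variables do not carry over. Pictures are saved under pics/ and viewed, about 8 in all and at most 12, crops included, and the job is handed in when it is done.

Besides the shell and the picture viewer there is one more tool, called as a command line: name --argument value ..., lists and objects as JSON in quotes. jog_arm: Moves the arm, as the interface text tells. Its arguments: {"type":"object","properties":{"deltas":{"type":"array","items":{"type":"number"}},"claw":{"type":"number"},"newtons":{"type":"number"}},"required":["deltas"]}

```bash
mkdir -p pics
cat > h.py <<'E'
import numpy as np, cv2
from cell import robot
def snap(cam,name):
    im=robot.read_camera(cam); cv2.imwrite(f'pics/{name}.png',im[:,:,::-1]); return im
def ray(cam,uv):
    p=robot.camera_params(cam); R=np.array(p['R']);t=np.array(p['t'])
    d=np.array([(uv[0]-p['cx'])/p['fx'],(uv[1]-p['cy'])/p['fy']]); s=d.copy()
    for _ in range(30): s=d/(1+p['k1']*(s@s))
    return -R.T@t, R.T@np.array([*s,1.])
def onz(cam,uv,z):
    o,d=ray(cam,uv); return o+d*(z-o[2])/d[2]
def proj(cam,X):
    p=robot.camera_params(cam); c=np.array(p['R'])@np.array(X)+np.array(p['t']); s=c[:2]/c[2]; s=s*(1+p['k1']*(s@s))
    return np.array([p['fx']*s[0]+p['cx'],p['fy']*s[1]+p['cy']])
E
python3 - <<'E'
from h import *
snap('top','t0');snap('side','s0')
for c in('top','side'):
    p=robot.camera_params(c);print(c,-np.array(p['R']).T@np.array(p['t']),np.array(p['R'])[2])
print(robot.observe())
E
```

```text
top [0.36152106 0.05494746 1.11165692] [ 0.17744395  0.00976212 -0.98408249]
side [ 0.3554476  -0.44635234  0.75055737] [ 0.23038688  0.60487671 -0.76226377]
{'time': 0.1, 'qpos': array([-1.28600050e+00,  3.42644304e-01,  1.52488768e+00,  1.54363913e-05,
        1.27539482e+00, -1.45999863e-01]), 'qvel': array([ 0.00080321, -0.00166078, -0.00149526,  0.00198172, -0.00080385,
       -0.00045104]), 'joint_efforts': array([ 2.00236376e-03, -4.32003558e+01, -2.44694799e+01,  7.20082107e-02,
        5.26959740e-02, -4.86080432e-05]), 'tool_pos': array([ 0.21916732, -0.47670057,  0.23713079]), 'tool_rot': array([-3.14027484e+00, -2.08699271e-04,  4.30791050e-01]), 'contact_force': array([ 0.11418776, -0.46082754,  0.02169057]), 'torque': array([ 0.01926579, -0.00575806,  0.00694614]), 'opening': 0.091864410934287}
```

View pics/t0.png

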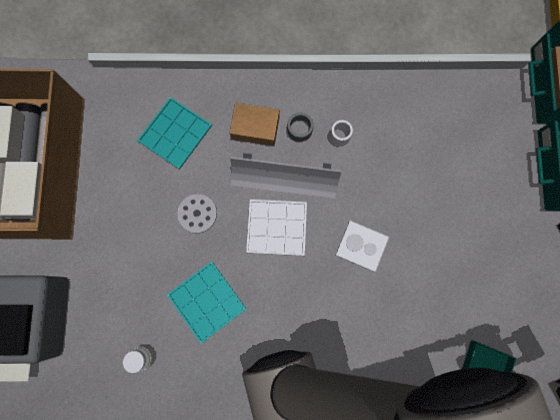

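View pics/s0.png

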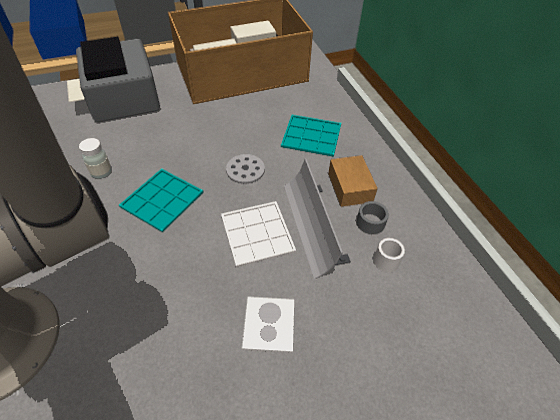

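Top view: the white ribbed plate at (277,228) is the large plate, since it is ribbed side up, in front of the stop at (285,175). The white one with two discs at (362,246) is the small plate. The turquoise ones at (175,133) and (207,302) are decoys. In the side view the large plate is at (258,233) and the small one at (269,324). Next I measure these and confirm in an enlarged crop.

```bash
cat >> h.py <<'E'
def rects(im,cam,roi,z=.008,vmin=170):
    h=cv2.cvtColor(im,cv2.COLOR_RGB2HSV); m=((h[...,2]>vmin)&(h[...,1]<40)).astype(np.uint8)
    k=np.zeros_like(m);x0,y0,x1,y1=roi;k[y0:y1,x0:x1]=1; m=cv2.morphologyEx(m*k,cv2.MORPH_CLOSE,np.ones((3,3)))
    out=[]
    for c in cv2.findContours(m,cv2.RETR_EXTERNAL,cv2.CHAIN_APPROX_NONE)[0]:
        if cv2.contourArea(c)<300: continue
        w=np.array([onz(cam,q,z)[:2] for q in c[:,0].astype(float)])
        r=cv2.minAreaRect((w*1000).astype(np.float32)); out.append((np.round(r[0],1),np.round(r[1],1),round(r[2],1),np.round(cv2.boxPoints(r)).tolist()))
    return out
E
python3 - <<'E'
from h import *
t=cv2.imread('pics/t0.png')[:,:,::-1];s=cv2.imread('pics/s0.png')[:,:,::-1]
for r in rects(t,'top',(225,195,400,280)):print('top',r)
for r in rects(s,'side',(210,195,305,360)):print('side',r)
a=t[140:280,220:400,::-1]; b=s[150:360,200:400,::-1]
a=cv2.resize(a,None,fx=2.8,fy=2.8,interpolation=cv2.INTER_CUBIC)
b=cv2.resize(b,(286,300));
o=np.zeros((392,504+286,3),np.uint8);o[:a.shape[0],:504]=a[:392,:504];o[:300,504:]=b;cv2.imwrite('pics/c1.png',o)
E
```

```text
top (array([ 468.4, -132.4]), array([99.6, 90.3]), 67.1, [[407.0, -161.0], [491.0, -196.0], [529.0, -104.0], [446.0, -69.0]])
top (array([512.4,  73.1]), array([140.2, 130.5]), 87.4, [[444.0, 6.0], [575.0, 0.0], [581.0, 140.0], [450.0, 146.0]])
side (array([ 468. , -132.2]), array([101.5,  90.8]), 67.0, [[406.0, -161.0], [490.0, -197.0], [530.0, -103.0], [446.0, -68.0]])
side (array([511.7,  73.2]), array([142.5, 130.8]), 87.6, [[443.0, 5.0], [574.0, -1.0], [580.0, 142.0], [449.0, 147.0]])
```

View pics/c1.png

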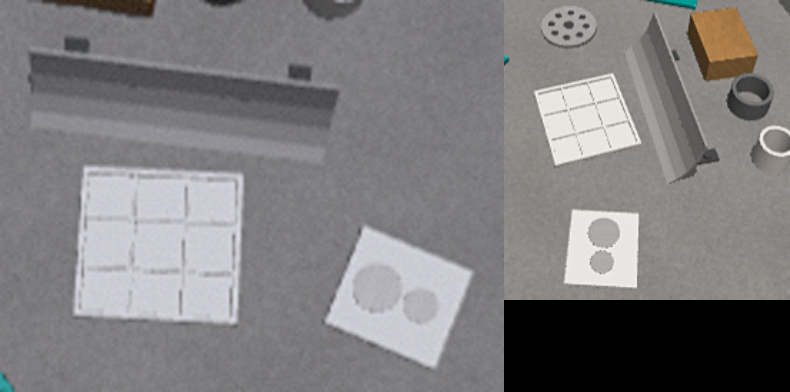

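The crop confirms it: the ribbed large plate measures 140x130 and the small one with two discs 100x90, and both views agree within 1 mm. The stop's foot line in the crop runs from (30,128) to (323,162), and its top edge from (28,47) to (338,92).

Run:
```python
from h import *
f=lambda x,y:(x/2.8+220-.3,y/2.8+140-.3)
A=onz('top',f(30,128),0);B=onz('top',f(323,162),0);C=onz('top',f(28,47),.079);D=onz('top',f(338,92),.079)
for n,P,Q in(('foot',A,B),('top',C,D)):
    d=P-Q;print(n,P.round(4),Q.round(4),((P+Q)/2).round(4),np.linalg.norm(d).round(4),'yaw of normal',np.degrees(np.arctan2(-d[0],d[1])).round(2))
# side: foot line ends & top ends, full picture pixels read in crop (x/1.43+200)
g=lambda x,y:((x-504)/1.43+200,y/1.43+150)
for n,q,z in(('footL',(627,49),0),('footR',(670,182),0),('topL',(655,14),.079),('topR',(706,163),.079)): print(n,onz('side',g(*q),z).round(4))
```

```text
foot [0.6155 0.188  0.    ] [ 0.5866 -0.0703  0.    ] [0.6011 0.0589 0.    ] 0.26 yaw of normal -6.39
top [0.6664 0.1821 0.079 ] [ 0.6295 -0.0745  0.079 ] [0.6479 0.0538 0.079 ] 0.2592 yaw of normal -8.19
footL [0.6233 0.1875 0.    ]
footR [ 0.5908 -0.0705  0.    ]
topL [0.6639 0.177  0.079 ]
topR [ 0.6213 -0.0997  0.079 ]
```

jog_arm --deltas '[0.25,0.25,0,0,0,-0.05,0.5,0.5,0,0,0,-0.1,0.75,0.75,0,0,0,-0.14,1,1,0,0,0,-0.18]' --claw 1

```text
time: 0.43
tool_pos: [0.3198, -0.3758, 0.2374]
tool_rot: [-3.141, 0.0, 0.144]
contact_force: [0.5, -0.5, -0.6]
opening: 0.0918
```

jog_arm --deltas '[0.25,0.25,0,0,0,-0.05,0.5,0.5,0,0,0,-0.1,0.75,0.75,0,0,0,-0.14,1,1,0,0,0,-0.175]'

```text
time: 0.77
tool_pos: [0.4201, -0.2755, 0.2375]
tool_rot: [-3.141, 0.0, -0.13]
contact_force: [0.8, -1.0, -0.0]
opening: 0.0919
```

jog_arm --deltas '[0,0.35,0,0,0,0,0,0.7,0,0,0,0,0,1,0,0,0,0]'

```text
time: 1.02
tool_pos: [0.419, -0.1747, 0.2371]
tool_rot: [-3.141, 0.001, -0.126]
contact_force: [1.5, 0.2, -0.2]
opening: 0.0918
```

jog_arm --deltas '[0,0.35,0,0,0,0,0,0.7,0,0,0,0,0,1,0,0,0,0]'

```text
time: 1.27
tool_pos: [0.4186, -0.075, 0.2375]
tool_rot: [-3.141, 0.001, -0.127]
contact_force: [0.1, -0.7, 0.5]
opening: 0.0919
```

jog_arm --deltas '[0,0.35,0,0,0,0,0,0.7,0,0,0,0,0,1,0,0,0,0]'

```text
time: 1.52
tool_pos: [0.4186, 0.025, 0.2376]
tool_rot: [-3.141, 0.001, -0.127]
contact_force: [0.9, -0.5, 0.3]
opening: 0.092
```

jog_arm --deltas '[0,0.3,-0.25,0,0,0,-0.03,0.62,-0.5,0,0,0,-0.05,0.62,-0.8,0,0,0,-0.05,0.62,-1,0,0,0,-0.05,0.62,-1,0,0,0]'

```text
time: 1.93
tool_pos: [0.4113, 0.0856, 0.1343]
tool_rot: [3.14, 0.008, -0.125]
contact_force: [-1.4, -0.5, 0.2]
opening: 0.0916
```

jog_arm --deltas '[0,0,-0.25,0,0,0,0,0,-0.55,0,0,0,0,0,-0.85,0,0,0,0,0,-1,0,0,0,0,0,-1,0,0,0]'

```text
time: 2.35
tool_pos: [0.4131, 0.0845, 0.0361]
tool_rot: [3.141, 0.005, -0.128]
contact_force: [-0.7, 0.5, 0.3]
opening: 0.092
```

jog_arm --deltas '[0,0,-0.1,0,0,0,0,0,-0.22,0,0,0,0,0,-0.22,0,0,0,0,0,-0.22,0,0,0]'

```text
time: 2.68
tool_pos: [0.4151, 0.0848, 0.0168]
tool_rot: [-3.142, -0.001, -0.127]
contact_force: [-0.1, -0.2, -0.3]
opening: 0.0917
```

Run:
```python
from h import *
snap('side','s1')
o=robot.observe();print(o['tool_pos'],o['tool_rot'],o['contact_force'])
```

```text
[0.41525138 0.08483798 0.01704065] [-3.14141809e+00 -1.78232017e-03 -1.27151912e-01] [0.57674821 0.58327842 0.571949  ]
```

View pics/s1.png

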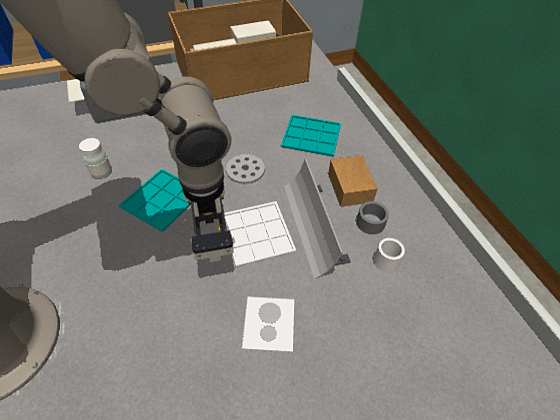

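Side view: the gripper is behind the large plate's near edge at about (212,245), open and square to the stop. I lower the tips to about 2.5 mm and push along the stop's x.

jog_arm --deltas '[0,0,-0.035,0,0,0,0.05,-0.006,-0.035,0,0,0,0.12,-0.015,-0.035,0,0,0,0.2,-0.025,-0.035,0,0,0,0.3,-0.0375,-0.035,0,0,0]'

```text
time: 3.15
tool_pos: [0.4444, 0.0813, 0.0124]
tool_rot: [3.141, 0.001, -0.127]
contact_force: [-3.2, 1.5, 0.9]
opening: 0.0915
```

jog_arm --deltas '[0.08,-0.01,0,0,0,0,0.16,-0.02,0,0,0,0,0.24,-0.03,0,0,0,0,0.32,-0.04,0,0,0,0,0.4,-0.05,0,0,0,0]'

```text
time: 3.57
tool_pos: [0.4822, 0.0763, 0.0119]
tool_rot: [3.141, 0.006, -0.127]
contact_force: [-11.4, 2.4, 9.6]
opening: 0.0916
```

Run:
```python
from h import *
snap('side','s2')
o=robot.observe();print(o['tool_pos'],o['tool_rot'],o['contact_force'])
a=snap('top','t2')
s=cv2.imread('pics/s2.png');cv2.imwrite('pics/c2.png',np.hstack([cv2.resize(s[130:300,170:370],(400,340)),cv2.resize(a[130:300,200:400,::-1],(400,340))]))
```

```text
[0.48445354 0.07604004 0.01209827] [ 3.14116966e+00  2.89437950e-03 -1.26743359e-01] [-2.14331892  0.15683919 -0.34471615]
```

View pics/c2.png

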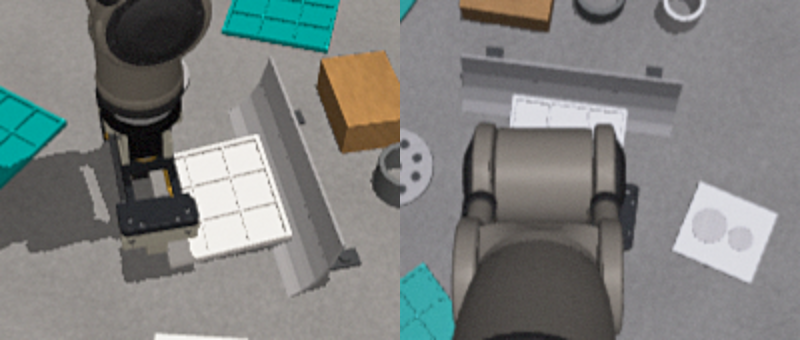

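Left, side view: the plate is square to the stop and its far edge is on the foot. Right, top view: far edge at about (570,98) on the sheet, small plate untouched. I keep pushing.

jog_arm --deltas '[0.06,-0.0075,0.01,0,0,0,0.12,-0.015,0.01,0,0,0,0.18,-0.0225,0.01,0,0,0,0.24,-0.03,0.01,0,0,0,0.3,-0.0375,0.01,0,0,0]'

```text
time: 4.08
tool_pos: [0.5125, 0.0725, 0.0122]
tool_rot: [3.141, 0.005, -0.127]
contact_force: [-5.1, -0.3, -3.1]
opening: 0.0922
```

jog_arm --deltas '[0.06,-0.0075,0,0,0,0,0.12,-0.015,0,0,0,0,0.18,-0.0225,0,0,0,0,0.24,-0.03,0,0,0,0,0.3,-0.0375,0,0,0,0]'

```text
time: 4.5
tool_pos: [0.5457, 0.0685, 0.0135]
tool_rot: [-3.142, -0.002, -0.127]
contact_force: [-2.1, 0.9, -1.1]
opening: 0.0922
```

jog_arm --deltas '[0.05,-0.006,0,0,0,0,0.1,-0.0125,0,0,0,0,0.15,-0.019,0,0,0,0,0.2,-0.025,0,0,0,0,0.25,-0.031,0,0,0,0]'

```text
time: 4.92
tool_pos: [0.5697, 0.0655, 0.0133]
tool_rot: [3.141, 0.0, -0.127]
contact_force: [-1.4, 0.8, -0.9]
opening: 0.092
```

Run:
```python
from h import *
snap('side','s3')
o=robot.observe();p=o['tool_pos'];print(p,o['tool_rot'],o['contact_force'],'xs',(p[0]-.602)*.992-(p[1]-.058)*.125)
a=snap('top','t3')
s=cv2.imread('pics/s3.png');cv2.imwrite('pics/c3.png',np.hstack([cv2.resize(s[130:300,170:370],(400,340)),cv2.resize(a[130:300,200:400,::-1],(400,340))]))
```

```text
[0.57084268 0.06539172 0.01340095] [-3.14157287e+00 -1.54119022e-03 -1.26929885e-01] [ 0.00854209 -0.29374157 -1.18252715] xs -0.03183202530187866
```

View pics/c3.png

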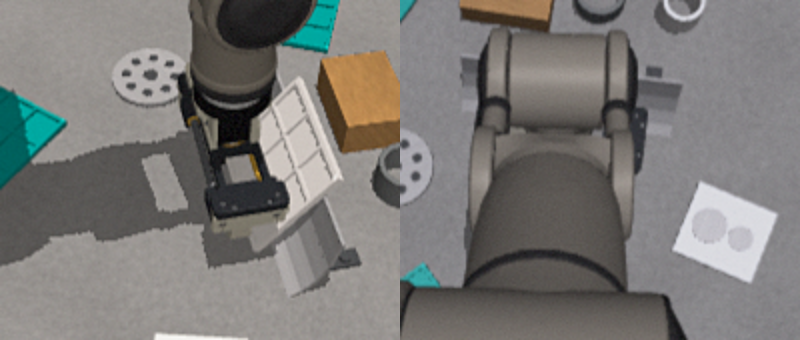

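The plate is well up the sheet, with its upper edge at (335,130) in the left crop. About 15 mm of push remain.

jog_arm --deltas '[0.03,-0.004,0,0,0,0,0.06,-0.0075,0,0,0,0,0.09,-0.011,0,0,0,0,0.11,-0.014,0,0,0,0,0.11,-0.014,0,0,0,0]'

```text
time: 5.43
tool_pos: [0.5808, 0.0641, 0.0132]
tool_rot: [3.142, -0.001, -0.127]
contact_force: [-0.4, 0.0, -0.4]
opening: 0.0919
```

Run:
```python
from h import *
a=snap('side','s4')
o=robot.observe();p=o['tool_pos'];print(p,o['contact_force'],'xs',(p[0]-.602)*.992-(p[1]-.058)*.125)
# expected image of the upper edge (back corner) in final lean, right end
ex=np.array([.992,-.125,0]);ey=np.array([.125,.992,0]);F=np.array([.602,.058,0])
for y in(-.066,.074):print(proj('side',F+ex*.065+ey*y+[0,0,.113]).round(1), proj('side',F+ex*.0+ey*y).round(1))
cv2.imwrite('pics/c4.png',cv2.resize(a[130:300,220:400,::-1],(720,600) if 0 else (630,595),interpolation=cv2.INTER_CUBIC))
```

```text
[0.58072055 0.06415625 0.01326879] [-0.98148858 -0.75199607 -0.45719589] xs -0.021878745674932403
[342.1 213.8] [305.5 252. ]
[321.4 163.7] [289.7 202.4]
```

View pics/c4.png

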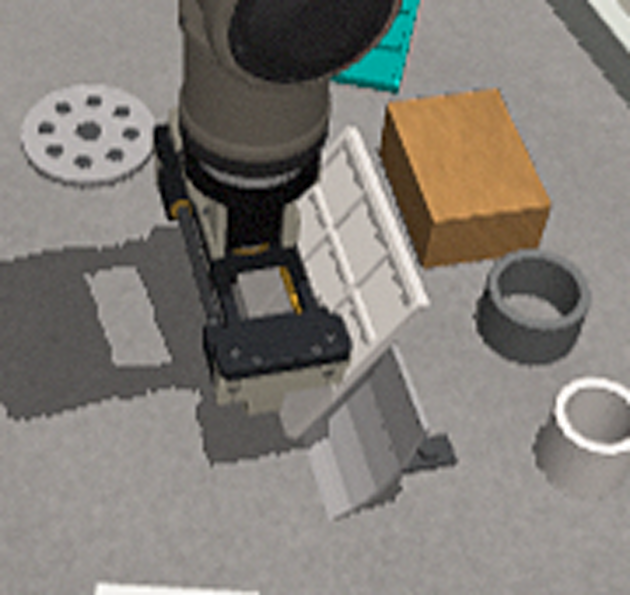

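The upper corner at (342,215) in full-picture pixels is within 2 px of the expected final lean (342,214). I push 3 mm more and then back off. I also check the brown box height behind the stop.

jog_arm --deltas '[0.02,-0.0025,0,0,0,0,0.03,-0.004,0,0,0,0,0.03,-0.004,0,0,0,0]'

```text
time: 5.73
tool_pos: [0.5834, 0.0638, 0.0132]
tool_rot: [3.142, -0.0, -0.127]
contact_force: [-2.0, -0.2, -1.0]
opening: 0.0919
```

jog_arm --deltas '[-0.05,0.006,0,0,0,0,-0.15,0.019,0,0,0,0,-0.3,0.0375,0,0,0,0,-0.6,0.075,0,0,0,0,-0.9,0.11,0,0,0,0]'

```text
time: 6.15
tool_pos: [0.4932, 0.0748, 0.0136]
tool_rot: [-3.141, -0.003, -0.127]
contact_force: [0.4, -0.5, -0.4]
opening: 0.0921
```

jog_arm --deltas '[0,0,0.25,0,0,0,0,0,0.5,0,0,0,0,0,0.75,0,0,0,0,0,1,0,0,0]'

```text
time: 6.48
tool_pos: [0.4933, 0.0749, 0.1148]
tool_rot: [-3.141, -0.002, -0.127]
contact_force: [1.3, 0.5, -0.2]
opening: 0.0916
```

Run:
```python
from h import *
a=snap('side','s5');snap('top','t5')
o=robot.observe();p=o['tool_pos'];print(p,o['contact_force'],'xs',(p[0]-.602)*.992-(p[1]-.058)*.125)
f=lambda x,y:(x/3.5+220,y/3.5+130)
b=onz('side',f(428,262),0);print(b,[ (h,proj('side',b+[0,0,h]).round(1)) for h in(.03,.05,.07)],f(433,215))
t=cv2.imread('pics/t5.png');cv2.imwrite('pics/c5.png',np.hstack([cv2.resize(a[130:300,200:400,::-1],(400,340)),cv2.resize(t[100:270,200:400],(400,340))]))
```

```text
[0.4960333  0.0748892  0.11748492] [-0.16010817 -0.55573986 -0.47835361] xs -0.107230116508878
[7.23918223e-01 8.47320761e-02 1.11022302e-16] [(0.03, array([344.1, 196.4])), (0.05, array([345.4, 190.5])), (0.07, array([346.7, 184.5]))] (343.7142857142857, 191.42857142857144)
```

View pics/c5.png

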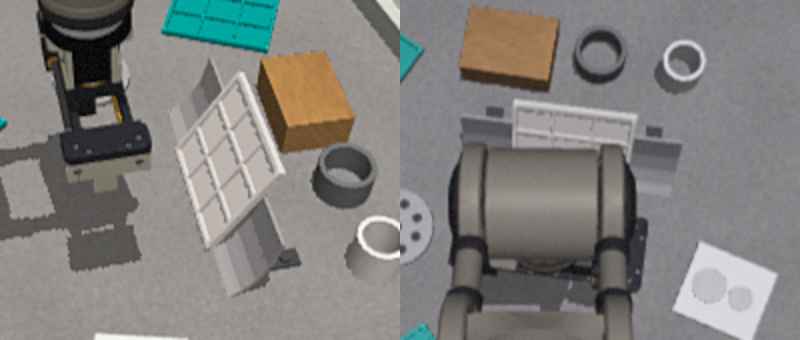

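The plate leans on the stop by itself (left crop: upper edge (240,75)-(283,172), lower right corner (208,247)). The brown box is about 47 mm high, so tips at 95 mm clear it. Now I go up, over and behind the plate.

jog_arm --deltas '[0,0,0.3,0,0,0,0,-0.02,0.55,0,0,0,0.33,-0.05,0.55,0,0,0,0.66,-0.1,0.55,0,0,0,1,-0.145,0.55,0,0,0]'

```text
time: 7.0
tool_pos: [0.5945, 0.0602, 0.1689]
tool_rot: [-3.141, -0.002, -0.127]
contact_force: [0.6, 0.2, 0.6]
opening: 0.0916
```

jog_arm --deltas '[0.33,-0.05,0,0,0,0,0.66,-0.1,0,0,0,0,1,-0.145,0,0,0,0,1,-0.145,0,0,0,0,1,-0.145,0,0,0,0]'

```text
time: 7.42
tool_pos: [0.6938, 0.0454, 0.1658]
tool_rot: [3.141, 0.002, -0.128]
contact_force: [-0.1, 0.6, -1.0]
opening: 0.0918
```

Run:
```python
from h import *
o=robot.observe();p=o['tool_pos'];print(p,o['tool_rot'],o['contact_force'],o['qpos'].round(2),'s',(p[0]-.602)*.992-(p[1]-.058)*.125,(p[0]-.602)*.125+(p[1]-.058)*.992)
```

```text
[0.69381862 0.04535341 0.16575339] [ 3.14134424e+00  1.89891913e-03 -1.27555981e-01] [-0.05212917  0.58835412 -0.98019563] [-0.04  0.72  1.08 -0.    1.34  1.65] s 0.09266489663412726 -0.0010680886220386706
```

jog_arm --deltas '[0,0,-0.2,0,0,0,0,0,-0.4,0,0,0,0,0,-0.6,0,0,0,0,0,-0.6,0,0,0]'

```text
time: 7.75
tool_pos: [0.6896, 0.0462, 0.1038]
tool_rot: [3.141, 0.008, -0.127]
contact_force: [-1.4, 0.5, -1.3]
opening: 0.0919
```

jog_arm --deltas '[-0.06,0.0075,0,0,0,0,-0.12,0.015,0,0,0,0,-0.18,0.0225,0,0,0,0,-0.24,0.03,0,0,0,0,-0.3,0.0375,0,0,0,0]'

```text
time: 8.17
tool_pos: [0.6632, 0.0497, 0.1099]
tool_rot: [-3.141, -0.003, -0.127]
contact_force: [0.9, -0.9, -0.4]
opening: 0.0917
```

jog_arm --deltas '[-0.06,0.0075,0,0,0,0,-0.12,0.015,0,0,0,0,-0.18,0.0225,0,0,0,0,-0.24,0.03,0,0,0,0,-0.24,0.03,0,0,0,0]'

```text
time: 8.58
tool_pos: [0.6379, 0.0528, 0.1081]
tool_rot: [3.141, 0.002, -0.127]
contact_force: [0.2, -0.1, -0.3]
opening: 0.0919
```

Run:
```python
from h import *
a=snap('side','s6')
o=robot.observe();p=o['tool_pos'];print(p,o['contact_force'],'s',(p[0]-.602)*.992-(p[1]-.058)*.125)
cv2.imwrite('pics/c6.png',cv2.resize(a[110:300,180:400,::-1],None,fx=2.5,fy=2.5))
```

```text
[0.63861351 0.05268773 0.10818297] [ 0.09153318 -0.78970715  0.33111515] s 0.03698463344078398
```

View pics/c6.png

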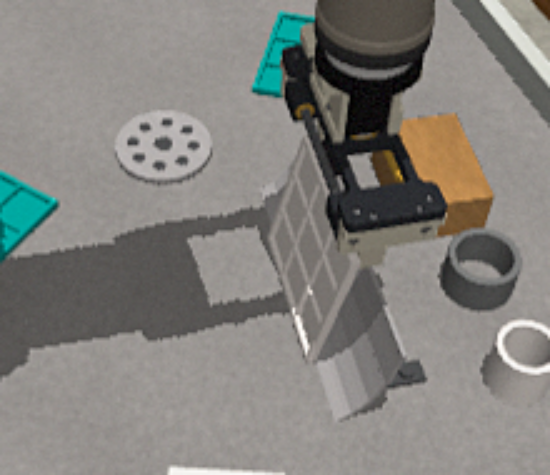

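The plate is rising, with its foot at (308,360) still at the foot line and its top edge on the fingers at (355,260). I keep pulling.

jog_arm --deltas '[-0.06,0.0075,0,0,0,0,-0.12,0.015,0,0,0,0,-0.18,0.0225,0,0,0,0,-0.24,0.03,0,0,0,0,-0.3,0.0375,0,0,0,0]'

```text
time: 9.05
tool_pos: [0.6085, 0.0564, 0.1082]
tool_rot: [3.141, 0.0, -0.127]
contact_force: [0.5, 0.3, -0.4]
opening: 0.0917
```

jog_arm --deltas '[-0.06,0.0075,0,0,0,0,-0.12,0.015,0,0,0,0,-0.18,0.0225,0,0,0,0,-0.24,0.03,0,0,0,0,-0.3,0.0375,0,0,0,0]'

```text
time: 9.47
tool_pos: [0.5787, 0.0601, 0.1083]
tool_rot: [3.142, -0.0, -0.127]
contact_force: [0.8, -0.4, 1.0]
opening: 0.0916
```

jog_arm --deltas '[0,0,0,0,0,0,0,0,0,0,0,0,0,0,0,0,0,0]'

```text
time: 9.72
tool_pos: [0.5796, 0.06, 0.1084]
tool_rot: [3.142, -0.001, -0.127]
contact_force: [0.3, -0.0, -0.1]
opening: 0.0918
```

Run:
```python
from h import *
a=snap('side','s7')
o=robot.observe();p=o['tool_pos'];print(p,o['contact_force'],'s',(p[0]-.602)*.992-(p[1]-.058)*.125)
cv2.imwrite('pics/c7.png',cv2.resize(a[110:360,130:400,::-1],None,fx=2.2,fy=2.2))
```

```text
[0.57960432 0.05999418 0.10829425] [0.15246673 0.0446707  0.31664345] s -0.022465784477507918
```

View pics/c7.png

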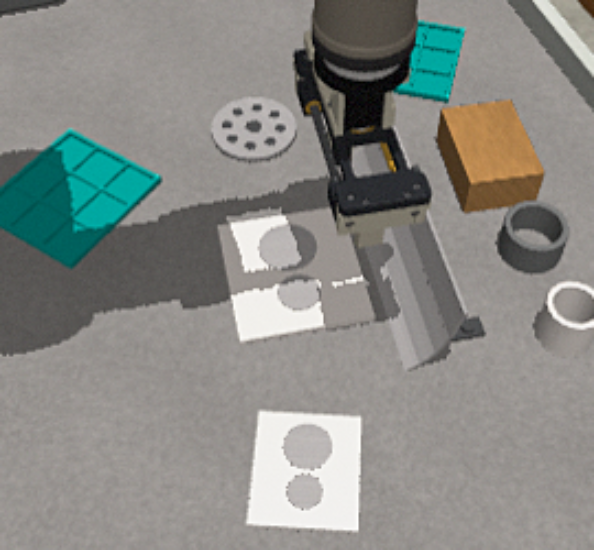

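The plate has tipped over and lies face up, buttons at (287,247) and (298,293), with the small plate untouched. I lift clear and move aside to measure.

jog_arm --deltas '[0,0,0.3,0,0,0,0,0,0.6,0,0,0,0,0,1,0,0,0]'

```text
time: 10.02
tool_pos: [0.5782, 0.06, 0.2072]
tool_rot: [3.141, 0.005, -0.127]
contact_force: [0.7, 0.7, 0.2]
opening: 0.0916
```

jog_arm --deltas '[-0.25,-0.25,0.1,0,0,0,-0.5,-0.5,0.2,0,0,0,-0.75,-0.75,0.3,0,0,0,-1,-1,0.3,0,0,0]'

```text
time: 10.35
tool_pos: [0.4792, -0.041, 0.2402]
tool_rot: [3.141, -0.004, -0.126]
contact_force: [0.8, -1.0, 0.0]
opening: 0.0919
```

jog_arm --deltas '[-0.12,-0.33,0,0,0,0,-0.25,-0.66,0,0,0,0,-0.4,-1,0,0,0,0]'

```text
time: 10.6
tool_pos: [0.4388, -0.1413, 0.2387]
tool_rot: [3.141, -0.001, -0.126]
contact_force: [0.7, 0.7, -1.0]
opening: 0.0919
```

jog_arm --deltas '[0,-0.33,0,0,0,0,0,-0.66,0,0,0,0,0,-1,0,0,0,0]'

```text
time: 10.85
tool_pos: [0.439, -0.2418, 0.2386]
tool_rot: [3.141, -0.001, -0.127]
contact_force: [1.5, -0.2, -0.0]
opening: 0.0921
```

jog_arm --deltas '[0,-0.33,0,0,0,0,0,-0.66,0,0,0,0,0,-1,0,0,0,0,0,-1,0,0,0,0,0,-1,0,0,0,0]'

```text
time: 11.27
tool_pos: [0.4389, -0.3415, 0.2376]
tool_rot: [-3.141, 0.001, -0.13]
contact_force: [0.4, 0.1, -0.4]
opening: 0.0914
```

Run:
```python
from h import *
t=snap('top','t8');s=snap('side','s8')
for r in rects(t,'top',(225,180,400,280)):print('top',r)
for r in rects(s,'side',(210,180,315,360),vmin=150):print('side',r)
o=robot.observe();print(o['time'],o['tool_pos'],o['contact_force'])
cv2.imwrite('pics/c8.png',np.hstack([cv2.resize(s[150:360,190:390,::-1],(400,420)),cv2.resize(t[130:340,210:410,::-1],(400,420))]))
```

```text
top (array([ 468.9, -132.7]), array([101.1,  91. ]), 67.3, [[407.0, -162.0], [491.0, -197.0], [530.0, -104.0], [446.0, -68.0]])
top (array([524.3,  66.1]), array([140.2, 131.1]), 82.8, [[450.0, 5.0], [581.0, -12.0], [598.0, 128.0], [468.0, 144.0]])
side (array([ 393.4, -120.8]), array([33.3, 91.5]), 41.1, [[351.0, -97.0], [411.0, -166.0], [436.0, -144.0], [376.0, -75.0]])
side (array([535.9, -92. ]), array([ 66.7, 102.7]), 43.6, [[476.0, -78.0], [547.0, -152.0], [595.0, -106.0], [525.0, -32.0]])
side (array([583. ,  -7.1]), array([123.6,  54.6]), 66.8, [[534.0, -53.0], [584.0, -75.0], [632.0, 39.0], [582.0, 60.0]])
side (array([511.3,  93. ]), array([264.5, 213.8]), 71.2, [[367.0, 2.0], [570.0, -67.0], [655.0, 184.0], [453.0, 253.0]])
11.3667 [ 0.43918115 -0.33941544  0.23799956] [-0.49461815  0.41113929  0.32279315]
```

View pics/c8.png

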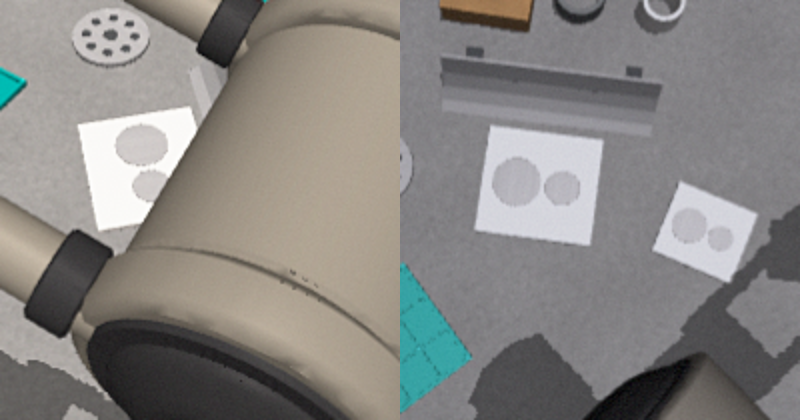

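The top view shows the large plate face up in front of the stop, at 140.2x131.1 mm as a flat plate must be. The small plate is unmoved to within 0.6 mm, and the arm is clear; it only blocks the side camera. I hand in.

```bash
python3 -c "
from cell import robot
print(robot.hand_in())"
```

```text
the job is handed in; nothing more can be done
None
```

The large plate now lies face up on the bench in front of the stop, and I handed the job in at about 11.4 s. I pushed it low with both open fingers up the foot of the stop until it stood leaning there by itself. Then I reached over behind it and pulled its top edge back until it tipped over.

**Last checks (top camera):**
- **Large plate:** its two buttons show, and it measures 140.2 x 131.1 mm at bench height, as a flat plate should. Its far edge is about 10 mm short of the foot line.
- **Small plate:** its measured position differs by less than 1 mm from the start, which is within measuring error.
- **Robot:** the gripper was clear of everything, and the force readings were within noise of zero. The highest reading I saw was about 15 N, during the push.

**Failed check:** the arm blocked the last side view. The side-camera measurement of the final pose was unusable, so the final sizes and positions rest on the top camera alone. An earlier side picture, taken just after the plate tipped, also showed it lying face up.

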